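# Register a baseboard section in the cam jig and fit its engine shed

## Robot

A 6-joint arm with a two-finger parallel gripper is mounted at the origin on the work surface. World frame = base frame: x ahead of the robot, y to its left, z up, the work surface at z = 0. Lengths are in m, angles in rad, forces in N, time in s.
With the tool pointing down it reaches from about 0.425 to 0.95 m from the base axis. Payload 3.5 kg.
Tool frame: the origin (TCP) lies on the centre line of the jaws, within the pads' length; the fingertips stand 19 mm ahead of it and the grasp point (between the pads) is the TCP; z points along the fingers, y is the line along which they close (so a half turn about z gives the same grasp; the last joint's range is limited). The gripper opens to 85 mm and grips with 20 to 120 N. Pads are 22 mm wide; open, the fingers measure 114 mm over their backs; the gripper's body (76 mm by 85 mm) begins 54 mm behind the grasp point. The pads swing forward as they close: fully open they stand 13 mm farther back than shut.
Start: joints at [-1.357, 0.286, 1.577, -0, 1.279, -0.15], TCP at [0.24, -0.631, 0.25] pointing down, gripper open.
Joint ranges: [-2.77, 2.77], [-0.9, 2.22], [0.21, 2.48], [-1.53, 4.67], [0.24, 2.81], [-2.84, 2.84]. Speed limits (rad/s): [2.79, 2.79, 3.14, 3.14, 3.14, 3.14].

## Interface

Orientations are given as a unit quaternion [x, y, z, w].
In Python, from plant import ctrl, imaging gives the robot as it stands. The module is installed in compiled form; this text tells all that it offers.
- The arm moves only by the shell command python3 -m handwheel 'ROWS' [OPENING] [FORCE]. ROWS is JSON, one flat list of numbers, 6 for each row, row after row: the shift along the world's x, y, z in units of 150 mm (1.0 is 150 mm), then the turn, a rotation vector about the world's x, y, z in units of 90 degrees (1.0 is 90 degrees). In form: [tx, ty, tz, rx, ry, rz, tx, ty, tz, rx, ry, rz, ...]. A call has 1 to 5 rows; each row shifts and turns the commanded pose from where the row before left it; what a row does not reach is not made up. A row lasts 1/12 s, in which the tool goes at most 41.7 mm and 7.16 degrees, less where a joint would pass 70% of its speed; a pose out of reach is approached as far as the arm can. A call with a number of a shift or a turn outside -1 to 1 is refused whole. A call with a gripper value outside its range is refused whole. OPENING is the opening, from 0 (shut) to 1 (fully open), set as the call begins (- or left out, the last holds). The fingers move at their own pace and stop on an object; FORCE is the grip in N (left out, the last holds). Time passes only in rows, so rows that do not move let the fingers close. It gives the time, the measured TCP pose, the force, the opening and the grip force at its end, in the units of the state.
- ctrl.get_state(): the state, without advancing time (a new reading comes with each control period).
- imaging.read_camera(name): name is "scene" or "top"; returns (picture, depth): 384x512x3 uint8, blue, green, red; 384x512 float32, m along the optical axis (not along the pixel's ray), 0 where there is no reading.
- imaging.get_calibration(name): a dict with "fovy" (degrees; the focal length in pixels is half the picture's height over the tangent of half this angle, whatever the lens; pixels are square), "cx", "cy" (the principal point, pixels), "R" (3x3) and "t" (3): a world point X has camera coordinates R X + t. Camera axes: x right, y down, z forward; pixel columns grow to the right and rows downward; lengths in m; the calibration is good to about 2 mm. A picture is of the moment at which its call begins. get_calibration takes no time and is no camera call.
- ctrl.sign_off(): hands the job in; it is judged then, once.
The state is a dict: "time": time; "qpos": joint angles; "dq": joint speeds; "joint_efforts": joint torques, N m; "eef_pos": TCP position; "tcp_rot": TCP orientation; "contact_force": force on the tool from outside, world axes, zero at the start; "wrist_torque": the same for the moment, N m; "opening": opening from 0.0 (shut) to 1.0 (fully open); "finger_force": force on a finger pad.
Only numpy, scipy, OpenCV 4.12 (cv2) and the standard library are available. Lean on these libraries where they do the work, as an engineer would, in place of code of your own. Each camera call takes 0.05 s, during which the arm holds its last target. There are 200 camera calls.

## Task

Swing the cam lock lever open, push the small plywood baseboard section fully home against both wooden stops of the jig (long far edge on the fence, left end on the end stop), and swing the cam shut so that it bites the right end. Then pick up the hollow cream engine shed and set it down over the raised plinth on the locked board, doorway towards the track, without dropping it. Leave the portal, buses, scriber and rail cutter where they are.

Things in the scene. Friction and masses are not known exactly. Their poses are not given: they have to be found in the camera images.
- jig: fixed L-shaped jig of pale wood battens 20 wide, 22 high. Origin: inner corner, on the table; x away from the robot, y left, to 0.1 rad. Fence face: plane x=0 (batten x 0..20, y -170..20); end stop face: plane y=0 (batten y 0..20, x -100..0). Registered board: centre at x -50, y -90, axes parallel. Steel plate 3 high at x -23..37, y -247..-197 carries the cam
- cam (a joint): steel cam lever, vertical axis at jig x -18, y -209.6; rad: 0 = shut (nose to the jig's +y, biting the right end of a registered board), grows anticlockwise from above to 1.75 = open (nose to jig -x). Stiff hinge, stays where left. Nose reaches 30 from the axis at z 5..16; hub radius 11
- cam_knob (a point): point 60 above the table on the lever's upright black knob, a vertical cylinder 18 in diameter, z 30 to 72, on a flat arm (z 27..34), 60 from the cam axis. From the axis it lies along the jig's (-x,-y) diagonal when shut and turns anticlockwise with the joint
- board: loose plywood baseboard section 100 (x) x 180 (y) x 18 thick, about 0.26 kg, lying flat. Origin: centre of its underside; x to its far long edge, y to its left end. On top: a grey plinth 42 x 76 x 6 high near the left end, and a track 20 wide, about 5 high, from the right end to the plinth
- board_far_left (a point): far left corner of the board at board x +50, y +90, 9 above its underside
- board_far_right (a point): far right corner of the board at board x +50, y -90, 9 above its underside
- plinth (a point): foot of the plinth's centre on the board's top face: board x -5, y +30, z 18; axes as the board's. The plinth is 42 (x) x 76 (y), 6 high
- shed: hollow cream plastic engine shed, open below: outside 56 (x) x 90 (y), walls 4 thick and 36 high, pitched roof with its ridge along y at 56; inside 48 x 82, so 3 clearance all round over the plinth; about 60 g. Origin: centre of its underside. Its only doorway (28 wide, 28 high) is in the -y end. Grip it across the 56 mm
- shed_door (a point): centre of the shed's doorway: shed x 0, y -45, z 14
- portal: bystander: copper-brown resin tunnel portal (arch) standing upright, 26 x 98 x 74 high; origin centre of underside
- bus_double: bystander: green diecast double-deck bus 110 x 33 x 56 high; origin centre of underside, x along its length
- bus_single: bystander: green diecast single-deck bus 115 x 33 x 42 high; origin centre of underside, x along its length
- scriber: bystander: boxwood-handled scriber lying down, about 130 long, 11 thick; x along it
- rail_cutter: bystander: steel plier-shaped rail cutter lying flat, 130 long, 60 wide, 12 high; x towards its jaws

How it is judged:
On the way, in this order (a step that is already met when the one before it is completed fails the run):
1. the cam lever is swung open (joint above 1.1 rad) (value of joint cam above 1.1 rad), for 0.1 s.
2. with the cam still open (above 0.9 rad), the board lies flat and fully home: whole far edge within 2 mm of the fence and left end within 2 mm of the end stop (x of each of board_far_left, board_far_right in the frame of jig above -0.002 m and y of board_far_left in the frame of jig above -0.002 m and height (world z) of board below 0.003 m and angle between board's own z axis and vertical below 0.03 rad and value of joint cam above 0.9 rad), for 0.2 s.
3. the cam is swung shut (joint below 0.2 rad) with the board still home within 2 mm on both stops (x of each of board_far_left, board_far_right in the frame of jig above -0.002 m and y of board_far_left in the frame of jig above -0.002 m and height (world z) of board below 0.003 m and angle between board's own z axis and vertical below 0.03 rad and value of joint cam below 0.2 rad), for 0.2 s.
4. the shed is down over the plinth, its walls on the board's top, doorway towards the track (z of shed in the frame of board below 0.0205 m and horizontal distance between shed and plinth below 0.006 m and angle between shed's own z axis and vertical below 0.05 rad and y of shed_door in the frame of plinth below -0.03 m), for 0.2 s.
At the end, for the whole second after the job is handed in: Board flat, far edge and left end within 2 mm of fence and end stop; cam shut (below 0.2 rad); shed upright, fully down over the plinth (centre within 6 mm, walls within 2.5 mm of the board top), doorway to the track; all at rest, robot touching nothing (all of step 3 and all of step 4 and linear speed of each of board, shed below 0.01 m/s and contact force between each of the arm, the fingers and anything else below 0.1 N).
It fails at once if the portal, a bus, the scriber or the rail cutter moved by more than 20 mm (distance of any of portal, bus_double, bus_single, scriber, rail_cutter from where it was at the start of the episode above 0.02 m).
It fails at once if the shed let go of while more than 30 mm above its seat on the board (height (world z) of shed above 0.05 m and contact force between the fingers and shed below 0.05 N).
It fails at once if the shed tipped by more than 0.6 rad (angle between shed's own z axis and vertical above 0.6 rad).
It also fails if it takes over 72 s, if anything falls off the work surface, if the arm or the gripper's body presses on something with over 40 N, if the wrist force passes 120 N, or if a joint passes its speed limit or range.

## Working session

There is one attempt and no reset: what is moved stays moved. The work goes in short steps, Python scripts to look and compute and a shell command to move; the robot and the scene stay as the last step left them, time stands still between calls to the robot, and variables do not carry over. Pictures are saved under pics/ and viewed, at most 10 in all, crops included, and the job is handed in when it is done.

```bash
mkdir -p pics; cat > h.py <<'E'
import numpy as np, cv2
from plant import ctrl, imaging
def grab(n):
    im,d=imaging.read_camera(n); c=imaging.get_calibration(n)
    f=im.shape[0]/2/np.tan(np.radians(c["fovy"])/2)
    R=np.array(c["R"]);t=np.array(c["t"])
    v,u=np.mgrid[:384,:512]
    P=np.stack([(u-c["cx"])/f*d,(v-c["cy"])/f*d,d],-1)
    W=(P-t)@R
    return im,d,W
E
python3 - <<'E'
from h import *
for n in("scene","top"):
    im,d,W=grab(n); np.savez(f"{n}.npz",im=im,d=d,W=W); cv2.imwrite(f"pics/{n}0.png",cv2.resize(im,(800,600),interpolation=cv2.INTER_CUBIC))
    c=imaging.get_calibration(n); print(n,c["fovy"],c["cx"],c["cy"],np.round(-np.array(c["R"]).T@np.array(c["t"]),3))
print(ctrl.get_state())
E
```

```text
scene 57.56056447747621 258.1636206841208 189.02443275520915 [ 1.238 -0.16   0.741]
top 47.50530470797479 249.77682402974835 189.78063022384745 [ 0.435 -0.002  1.049]
{'time': 0.1, 'qpos': array([-1.35701962e+00,  2.87114385e-01,  1.57799963e+00, -1.13815120e-05,
        1.27862628e+00, -1.49985646e-01]), 'dq': array([-0.00200033, -0.00017745, -0.00468788, -0.00136798, -0.00064437,
       -0.00012951]), 'joint_efforts': array([ 5.69152835e-04, -4.07296050e+01, -2.93699706e+01, -1.50189735e-04,
        3.41773281e-03,  4.99080031e-06]), 'eef_pos': array([ 0.24007728, -0.63027797,  0.24907736]), 'tcp_rot': array([ 9.83504301e-01,  1.80881555e-01, -3.96893353e-05, -1.07310098e-03]), 'contact_force': array([ 0.48003293,  0.5999597 , -0.87683237]), 'wrist_torque': array([ 0.04918156, -0.06551049, -0.02772713]), 'finger_force': 0.0, 'opening': 0.9990531055146581}
```

View pics/top0.png

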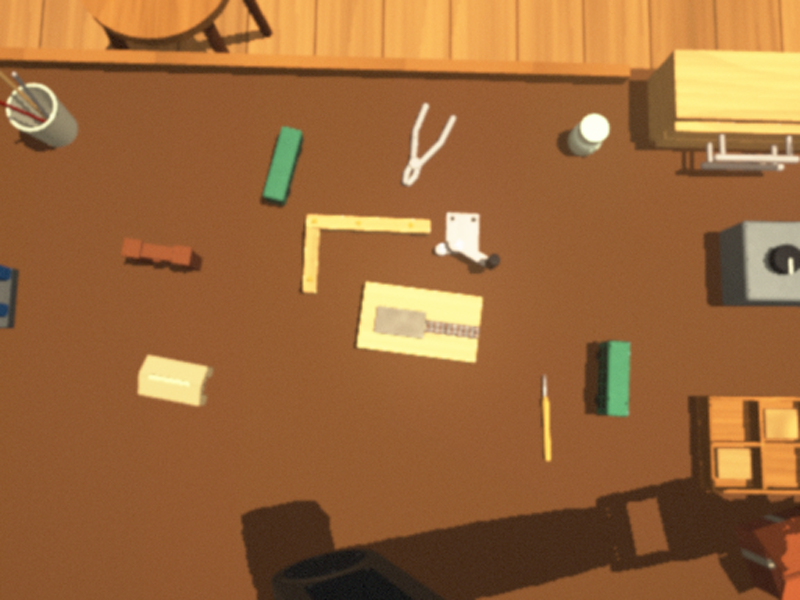

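View pics/scene0.png

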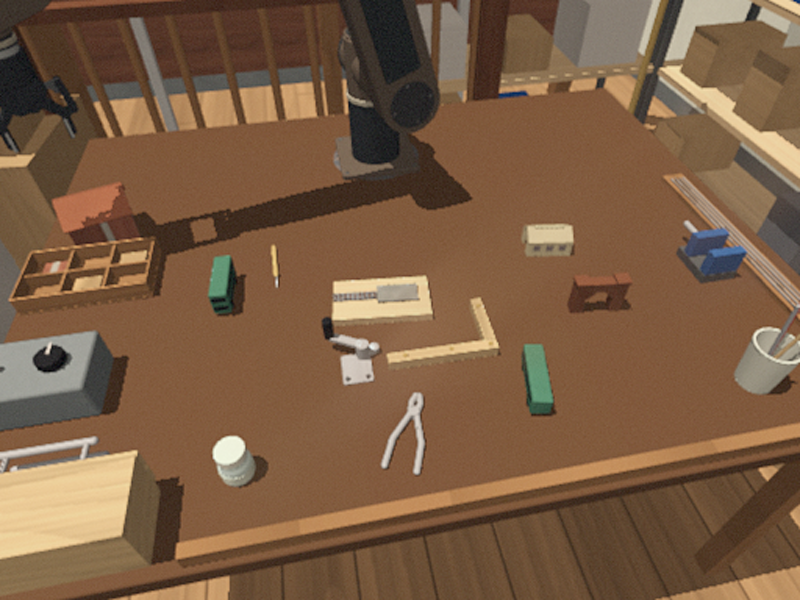

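The top view (800x600 picture) shows the jig corner near (314,226) with its end stop running down to (310,290). The cam hub is near (465,250), with the knob at (490,261). The board is centred at about (420,322) and tilted, with its plinth on the left, and the shed is at (175,381) with its door facing right. In the scene view nothing stands between these parts. Next I'll measure their poses.

```bash
cat > meas.py <<'E'
from h import *
def rect(P): 
    r=cv2.minAreaRect((P[:,:2]*1000).astype(np.float32)); return np.round(cv2.boxPoints(r)).astype(int).tolist(),np.round(r[0],1),np.round(r[1],1),round(r[2],2)
def meas(im,W,boxes):
    for name,(u0,v0,u1,v1,zl,zh) in boxes.items():
        s=.64; sl=np.s_[int(v0*s):int(v1*s),int(u0*s):int(u1*s)]
        w=W[sl].reshape(-1,3); m=(w[:,2]>zl)&(w[:,2]<zh); w=w[m]
        print(name,len(w),'z',np.round(np.percentile(w[:,2],[5,50,95]),4),*rect(w))
E
python3 - <<'E'
from meas import *
k=np.load("top.npz");im,d,W=k["im"],k["d"],k["W"]
meas(im,W,{"fence":(300,205,435,240,.014,.03),"stop":(295,240,325,300,.014,.03),"board":(345,270,495,370,.011,.022),"plinth":(345,270,495,370,.0215,.03),
"plate":(440,205,482,240,.001,.008),"knob":(482,245,505,275,.05,.09),"arm":(430,235,505,275,.024,.04),"shed":(130,345,220,415,.02,.07),"shedroof":(130,345,220,415,.05,.07),"portal":(110,230,205,275,.03,.09),"bus1":(255,120,310,210,.02,.09),"cutter":(395,95,460,190,.004,.03)})
for v in range(150,172,2): print(v,(W[v,272:326:3,2]*1000).astype(int))
s=np.load("scene.npz");print()
print((W[130:186:6,190:215:6,2]*1000).astype(int))
# scene-view clouds
W2=s["W"].reshape(-1,3)
a=W2[(W2[:,2]>.05)&(W2[:,2]<.08)&(W2[:,0]>.5)&(W2[:,0]<.75)&(abs(W2[:,1]+.13)<.12)]
print("knob scene",len(a),rect(a), np.round(a.mean(0),4))
for nm,x0,x1,y0,y1,zl,zh in[("boardS",.38,.53,-.15,.1,.011,.022)]:
    a=W2[(W2[:,2]>zl)&(W2[:,2]<zh)&(W2[:,0]>x0)&(W2[:,0]<x1)&(W2[:,1]>y0)&(W2[:,1]<y1)];print(nm,len(a),rect(a))
E
```

```text
fence 751 z [0.0175 0.0216 0.0248] [[648, 105], [658, -85], [696, -83], [686, 107]] [672.1  11.1] [ 38.  190.4] 2.81
stop 294 z [0.0182 0.0218 0.0248] [[567, 87], [648, 85], [649, 106], [568, 108]] [607.8  96.4] [20.9 80.8] 88.42
board 2615 z [0.0147 0.018  0.0211] [[465, -155], [565, -167], [586, 12], [486, 23]] [525.6 -71.8] [180.  100.4] 83.44
plinth 623 z [0.0217 0.0237 0.0268] [[470, -156], [564, -164], [579, 8], [485, 16]] [524.7 -74. ] [171.8  94.3] 85.14
plate 341 z [0.0012 0.003  0.0061] [[657, -103], [658, -168], [712, -167], [711, -102]] [ 684.7 -134.9] [54.1 65. ] 1.21
knob 61 z [0.0549 0.0713 0.0739] [[604, -183], [622, -185], [624, -168], [606, -167]] [ 614.1 -175.5] [16.2 17.5] 83.83
arm 191 z [0.0288 0.0335 0.0369] [[606, -173], [624, -182], [658, -120], [640, -110]] [ 632.  -146.2] [71.  20.8] 61.85
shed 1072 z [0.0355 0.0449 0.0549] [[395, 250], [452, 240], [468, 330], [412, 341]] [431.6 290.4] [91.8 57.5] 79.69
shedroof 257 z [0.0502 0.0527 0.0576] [[412, 247], [435, 243], [451, 332], [428, 336]] [431.5 289.7] [90.  23.6] 80.13
portal 562 z [0.0403 0.0715 0.0755] [
[... 720 characters left out ...]
 0  0 67  1  0]
164 [ 0 -1  0 -3  2  0  0 -7  0  0 37 30 31 32 73 73  1  0]
166 [ 0  0  0 -2  3 -2  0  3 -3  2 -1 29 35 54 71 72  0  1]
168 [-1 -2  0  1  0  0 -2  0  0  0 -1 -1 31 52 72 71 -2  0]
170 [ 1 -3  0  1  2 -2  0  0  2  2  0  0  1 43 56  1 -1  0]

[[-1 -2  0  1  0]
 [-2  0  0  1 -1]
 [ 0 24 20 22 21]
 [-3 26 22  0 -1]
 [ 0 19 22 -1  3]
 [-3 20 22 -2  0]
 [ 1 22 21  0  1]
 [ 0 21 19 -2 -2]
 [ 2 24 17  0 -1]
 [ 0 23  7  1 -1]]
knob scene 63 ([[602, -174], [616, -186], [627, -172], [612, -161]], array([ 614.3, -173.5]), array([17. , 18.3]), 51.77) [ 0.6172 -0.1734  0.0641]
boardS 597 ([[463, -149], [528, -152], [537, 23], [472, 26]], array([500. , -63.1]), array([174.7,  65. ]), 87.27)
```

```bash
cat > jig.py <<'E'
from h import *
from scipy.optimize import minimize
def fit(W,box,z,L,Wd,x0):
    # maximise overlap of rect (L along local x, Wd local y) on top-face points vs points at table level: soft distance
    pts=W.reshape(-1,3); m=(pts[:,0]>box[0])&(pts[:,0]<box[1])&(pts[:,1]>box[2])&(pts[:,1]<box[3]); p=pts[m]
    return p
if __name__=="__main__":
    k=np.load("top.npz");p=k["W"].reshape(-1,3)
    def sel(x0,x1,y0,y1,zl,zh): return p[(p[:,0]>x0)&(p[:,0]<x1)&(p[:,1]>y0)&(p[:,1]<y1)&(p[:,2]>zl)&(p[:,2]<zh)]
    def cost(q,a,f):
        c,s=np.cos(q[2]),np.sin(q[2]); l=(a[:,:2]-q[:2])@np.array([[c,-s],[s,c]]); return f(l)
    sg=lambda v:1/(1+np.exp(-np.clip(v/.0015,-50,50)))
    a=sel(.55,.74,-.1,.13,-.01,.03); top=(a[:,2]>.015)*2-1.
    box=lambda l,x0,x1,y0,y1: sg(l[:,0]-x0)*sg(x1-l[:,0])*sg(l[:,1]-y0)*sg(y1-l[:,1])
    f=lambda l:-(top*np.maximum(box(l,0,.02,-.17,.02),box(l,-.1,0.001,0,.02))).sum()
    best=min((minimize(cost,[x,y,t],(a,f),method="Nelder-Mead",options=dict(initial_simplex=[[x,y,t],[x+.004,y,t],[x,y+.004,t],[x,y,t+.03]])) for x in(.662,.67) for y in(.085,.09) for t in(-.02,.05)),key=lambda r:r.fun)
    print("jig",np.round(best.x,4),best.fun,(top>0).sum())
    q=best.x;c,s=np.cos(q[2]),np.sin(q[2]);Rj=np.array([[c,-s],[s,c]])
    ax=q[:2]+Rj@[-.018,-.2096]; kn=np.array([.614,-.175]); v=Rj.T@(kn-ax); print("axis",ax,"knob rel jig",v,np.hypot(*v),"cam",np.arctan2(v[1],v[0])+3*np.pi/4)
    a=sel(.43,.62,-.2,.06,-.01,.03); top=(a[:,2]>.011)*2-1.
    f=lambda l:-(top*box(l,-.05,.05,-.09,.09)).sum()
    b=minimize(cost,[.526,-.072,.11],(a,f),method="Nelder-Mead",options=dict(initial_simplex=[[.526,-.072,.11],[.53,-.072,.11],[.526,-.068,.11],[.526,-.072,.13]])).x
    print("board",np.round(b,4),"target",q[:2]+Rj@[-.05,-.09],q[2])
    l=Rj.T@(b[:2]-q[:2]);print("board in jig",l,b[2]-q[2])
    a=sel(.38,.49,.22,.36,-.01,.07); top=(a[:,2]>.02)*2-1.
    f=lambda l:-(top*box(l,-.028,.028,-.045,.045)).sum()
    b=minimize(cost,[.4315,.29,.17],(a,f),method="Nelder-Mead",options=dict(initial_simplex=[[.4315,.29,.17],[.436,.29,.17],[.4315,.294,.17],[.4315,.29,.2]])).x
    print("shed",np.round(b,4),len(a),(a[:,2]<.015).sum())
E
python3 jig.py
```

```text
jig [ 0.6687  0.0854 -0.0244] -792.169436331911 1564
axis [ 0.64558257 -0.1236775 ] knob rel jig [-0.03031997 -0.05207838] 0.06026158086447772 cam 0.25817064494671715
board [ 0.526  -0.0721 -0.1144] target [ 0.61651249 -0.00333179] -0.024420286624097606
board in jig [-0.13883435 -0.16098593] -0.08995254397298998
shed [ 0.4312  0.2914 -0.1778] 2779 1696
```

Sizes check out: the knob sits 60.3 mm from the axis against 60 given, and the board and shed dimensions fit. The cam starts at about 0.26 rad. I'll move above the knob with the closing line along world x.

```bash
python3 -m handwheel '[0.166,0.203,0,0,0,0.077, 0.166,0.203,0,0,0,0.077, 0.166,0.203,0,0,0,0.077, 0.166,0.203,0,0,0,0.077, 0.166,0.203,0,0,0,0.077]' 0.6
python3 -m handwheel '[0.166,0.203,0,0,0,0.077, 0.166,0.203,0,0,0,0.077, 0.166,0.203,0,0,0,0.077, 0.166,0.203,0,0,0,0.077, 0.166,0.203,0,0,0,0.077]'
python3 -m handwheel '[0.166,0.203,-0.1,0,0,0, 0.166,0.203,-0.1,0,0,0, 0.166,0.203,-0.1,0,0,0, 0.166,0.203,-0.1,0,0,0, 0.166,0.203,-0.1,0,0,0]'
python3 -m handwheel '[0,0,0,0,0,0, 0,0,0,0,0,0]'
python3 - <<'E'
from h import *
from scipy.spatial.transform import Rotation as R
s=ctrl.get_state();M=R.from_quat(s["tcp_rot"]).as_matrix();print(s["time"],s["eef_pos"],np.round(M,3),s["qpos"],s["opening"])
k=np.load("top.npz");p=k["W"].reshape(-1,3)
for y in np.arange(-.075,.08,.02):
    m=(abs(p[:,1]-y)<.01)&(p[:,2]>.015)&(p[:,2]<.03)&(p[:,0]>.63)&(p[:,0]<.72); print(round(y,3),np.round(np.percentile(p[m,0],[3,50,97])*1000,1))
im=np.load("scene.npz")["im"]; cv2.imwrite("pics/shed.png",cv2.resize(im[130:210,310:420],None,fx=6,fy=6,interpolation=cv2.INTER_CUBIC))
E
```

```text
time: 0.52
eef_pos: [0.3653, -0.4768, 0.2496]
tcp_rot: [0.884, 0.468, 0.0, -0.001]
contact_force: [0.5, 0.2, 0.7]
opening: 0.602
finger_force: 0.0
time: 0.93
eef_pos: [0.4899, -0.3244, 0.2498]
tcp_rot: [0.704, 0.71, -0.0, -0.0]
contact_force: [0.0, -1.3, 0.5]
opening: 0.597
finger_force: 0.0
time: 1.35
eef_pos: [0.6131, -0.1737, 0.1749]
tcp_rot: [0.706, 0.708, -0.0, -0.0]
contact_force: [0.9, -0.4, 0.7]
opening: 0.598
finger_force: 0.0
time: 1.52
eef_pos: [0.6123, -0.1731, 0.1737]
tcp_rot: [0.705, 0.709, -0.001, -0.002]
contact_force: [-1.2, -0.6, 0.3]
opening: 0.596
finger_force: 0.0
1.5167 [ 0.61229558 -0.17311158  0.17367644] [[-0.006  1.    -0.004]
 [ 1.     0.006  0.002]
 [ 0.002 -0.004 -1.   ]] [-4.34704397e-01  2.74654732e-01  1.73659973e+00 -2.28459935e-04
  1.13455173e+00 -4.41038841e-01] 0.5964481179701597
-0.075 [663.3 672.8 683. ]
-0.055 [663.8 672.7 682.4]
-0.035 [664.4 673.5 682.5]
-0.015 [664.2 674.6 684. ]
0.005 [665.1 673.9 683.8]
0.025 [665.7 675.  685.2]
0.045 [665.7 675.2 685.5]
0.065 [666.7 675.3 685.2]
```

View pics/shed.png

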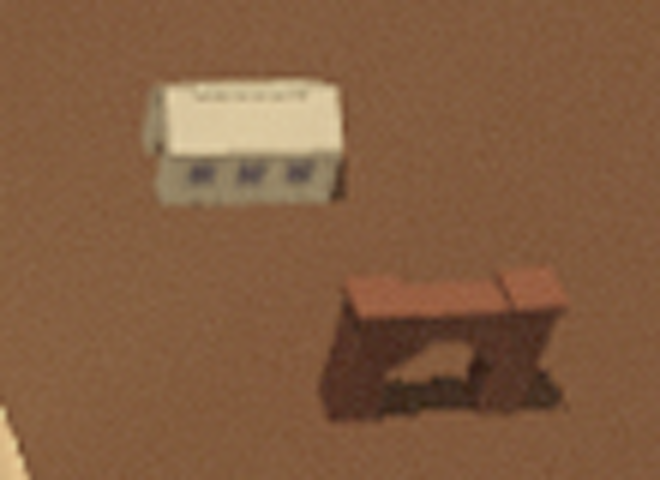

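The crop shows a pale gable with an opening below it at the shed's left end, around (150,150). That is world -y, so the shed's yaw is -0.178. The fence slope also confirms the jig yaw of -0.024. Next I'll descend and grip the knob.

```bash
python3 -m handwheel '[0.011,-0.013,-0.15,0,0,0, 0,0,-0.15,0,0,0, 0,0,-0.15,0,0,0, 0,0,-0.15,0,0,0, 0,0,-0.14,0,0,0]'
python3 -m handwheel '[0,0,0,0,0,0, 0,0,0,0,0,0, 0,0,0,0,0,0, 0,0,0,0,0,0, 0,0,0,0,0,0]' 0 30
python3 - <<'E'
from h import *
s=ctrl.get_state();print(s["eef_pos"],s["opening"],s["finger_force"],s["contact_force"])
a=np.array([.6456,-.1237]); p=a+.06*np.array([np.cos(-2.1228),np.sin(-2.1228)])
print(p)
k=None
for j in [.4,.6,.8,1.0,1.2,1.4,1.6]:
    t=j-.0244-3*np.pi/4; n=a+.0603*np.array([np.cos(t),np.sin(t)]); print(j,n,(n-(k if k is not None else s["eef_pos"][:2]))/.15); k=n
E
```

```text
time: 1.93
eef_pos: [0.6135, -0.1791, 0.0646]
tcp_rot: [0.707, 0.707, -0.0, 0.0]
contact_force: [-0.1, -0.1, -0.2]
opening: 0.598
finger_force: 0.0
time: 2.35
eef_pos: [0.6144, -0.1788, 0.0666]
tcp_rot: [0.706, 0.708, -0.0, 0.001]
contact_force: [-2.3, -4.6, -1.5]
opening: 0.199
finger_force: 30.0
[ 0.61437954 -0.17879631  0.06658851] 0.19857339995771095 30.03127098083496 [-2.27206393 -4.56562754 -1.54393339]
[ 0.61413634 -0.17478853]
0.4 [ 0.62157502 -0.17900724] [ 0.04796984 -0.00140615]
0.6 [ 0.63304177 -0.1826778 ] [ 0.07644501 -0.02447043]
0.8 [ 0.64500918 -0.18399711] [ 0.07978272 -0.00879537]
1.0 [ 0.65700014 -0.18291256] [0.07993975 0.00723033]
1.2 [ 0.66853662 -0.17946739] [0.07690983 0.02296778]
1.4 [ 0.67915868 -0.17379895] [0.07081376 0.03778958]
1.6 [ 0.68844287 -0.16613323] [0.06189457 0.05110483]
```

```bash
python3 -m handwheel '[0.05,-0.005,0,0,0,0, 0.04,-0.01,0,0,0,0, 0.04,-0.01,0,0,0,0, 0.04,-0.005,0,0,0,0, 0.04,-0.005,0,0,0,0]'
python3 -m handwheel '[0.04,0.005,0,0,0,0, 0.04,0.005,0,0,0,0, 0.04,0.01,0,0,0,0, 0.04,0.015,0,0,0,0, 0.035,0.02,0,0,0,0]'
python3 -m handwheel '[0.035,0.02,0,0,0,0, 0.03,0.025,0,0,0,0, 0.03,0.03,0,0,0,0, 0,0,0,0,0,0, 0,0,0,0,0,0]'
python3 - <<'E'
from h import *
s=ctrl.get_state();print(s["eef_pos"],s["opening"],s["contact_force"]); v=s["eef_pos"][:2]-[.6456,-.1237]; print(np.hypot(*v),np.arctan2(v[1],v[0])+3*np.pi/4+.0244)
E
```

```text
time: 2.77
eef_pos: [0.6446, -0.1859, 0.0665]
tcp_rot: [0.706, 0.709, -0.003, 0.0]
contact_force: [-6.2, -7.1, -0.0]
opening: 0.201
finger_force: 30.4
time: 3.18
eef_pos: [0.6745, -0.1762, 0.0665]
tcp_rot: [0.706, 0.708, -0.002, 0.0]
contact_force: [-4.4, -0.6, -0.3]
opening: 0.198
finger_force: 30.3
time: 3.6
eef_pos: [0.6894, -0.1638, 0.0665]
tcp_rot: [0.706, 0.709, -0.0, 0.001]
contact_force: [-2.8, -1.8, 2.8]
opening: 0.196
finger_force: 30.5
[ 0.68941227 -0.16383437  0.0664783 ] 0.19586208190395527 [-2.84886679 -1.8344131   2.84436016]
0.05941617762137108 1.6389806623457202
```

The cam is open at about 1.64 rad. Next I'll release the knob and move over the plinth to slide the board by it.

```bash
python3 -m handwheel '[0,0,0,0,0,0, 0,0,0,0,0,0, 0,0,0.2,0,0,0, 0,0,0.2,0,0,0, 0,0,0.2,0,0,0]' 0.65
python3 -m handwheel '[-0.12,0.09,0,0,0,-0.01, -0.15,0.11,0,0,0,-0.015, -0.15,0.11,0,0,0,-0.015, -0.15,0.11,0,0,0,-0.015, -0.15,0.11,0,0,0,-0.015]'
python3 - <<'E'
from h import *
k=np.load("top.npz");im,W=k["im"].astype(int),k["W"]
m=(W[...,0]>.47)&(W[...,0]<.58)&(W[...,1]>-.1)&(W[...,1]<.015)&(abs(W[...,2]-.022)<.012)&(im[...,2]-im[...,0]<60)&(im.sum(-1)<560)
w=W[m];print(m.sum(),cv2.minAreaRect((w[:,:2]*1000).astype(np.float32)),np.median(w,0))
im,d,W=grab("top"); cv2.imwrite("pics/t1.png",cv2.resize(im[100:270,150:350],(800,680))[:600]); np.savez("t1.npz",im=im,d=d,W=W)
s=ctrl.get_state();print(s["eef_pos"],s["opening"])
E
```

```text
time: 4.02
eef_pos: [0.689, -0.1626, 0.1554]
tcp_rot: [0.706, 0.708, 0.001, -0.001]
contact_force: [1.5, 0.7, 0.1]
opening: 0.65
finger_force: 0.0
time: 4.43
eef_pos: [0.5804, -0.0826, 0.1554]
tcp_rot: [0.745, 0.667, 0.001, 0.0]
contact_force: [0.1, -1.3, 1.2]
opening: 0.65
finger_force: 0.0
12 ((516.5751953125, -89.0761947631836), (19.85747718811035, 9.76231575012207), 78.40497589111328) [ 0.51686996 -0.09029141  0.01922906]
[ 0.57605796 -0.07921995  0.15382417] 0.651797695142341
```

View pics/t1.png

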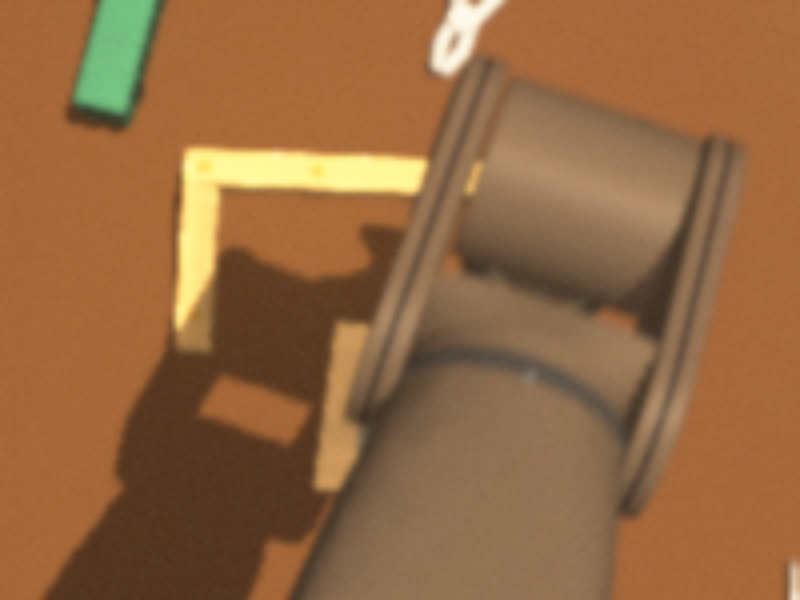

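The arm covers the board in the top view, leaving only its left end visible at (335,400). The plinth position has to come from the first picture by its colour saturation.

```bash
python3 - <<'E'
from h import *
k=np.load("top.npz");im,W=k["im"],k["W"]
hsv=cv2.cvtColor(im,cv2.COLOR_BGR2HSV)
r=np.s_[175:235,228:312]
S=hsv[...,1]; m=np.zeros(S.shape,bool); m[r]=True; m&=(W[...,2]>.012)&(W[...,0]>.47)&(W[...,0]<.58)
print(np.percentile(S[m],[5,20,50,80]), S[205,228:312:4], hsv[205,228:312:4,2])
mm=m&(S<85)&(W[...,1]>-.085)
mm=cv2.morphologyEx(mm.astype(np.uint8),cv2.MORPH_OPEN,np.ones((5,5)))>0
w=W[mm];print(mm.sum(),cv2.minAreaRect((w[:,:2]*1000).astype(np.float32)),w.mean(0))
E
```

```text
[75. 83. 90. 94.] [160  99  98  91  75  77  77  75  76  75  75  88  89  91  97  94  93  89
  90  91 157] [123 254 254 218 212 213 219 222 221 221 220 194 230 244 250 253 254 254
 254 254 172]
469 ((522.8781127929688, -42.84714889526367), (72.6153335571289, 37.60450744628906), 83.74685668945312) [ 0.52306904 -0.04218687  0.02382047]
```

```bash
python3 -m handwheel '[-0.173,0.124,0,0,0,-0.002, -0.173,0.124,0,0,0,0, 0,0,-0.23,0,0,0, 0,0,-0.23,0,0,0, 0,0,-0.2,0,0,0]'
python3 -m handwheel '[0,0,-0.03,0,0,0, 0,0,0,0,0,0, 0,0,0,0,0,0]'
python3 -m handwheel '[0,0,-0.02,0,0,0, 0,0,0,0,0,0]'
```

```text
time: 4.9
eef_pos: [0.5297, -0.0459, 0.0561]
tcp_rot: [0.745, 0.667, 0.002, 0.001]
contact_force: [-0.1, -0.3, -0.1]
opening: 0.648
finger_force: 0.0
time: 5.15
eef_pos: [0.5303, -0.0468, 0.0528]
tcp_rot: [0.745, 0.667, 0.001, 0.001]
contact_force: [-0.1, -0.2, 0.6]
opening: 0.648
finger_force: 0.0
time: 5.32
eef_pos: [0.5308, -0.047, 0.0504]
tcp_rot: [0.745, 0.667, 0.001, 0.002]
contact_force: [-0.4, 0.0, 0.1]
opening: 0.647
finger_force: 0.0
```

```bash
python3 -m handwheel '[-0.043,0.03,0,0,0,0, 0,0,-0.02,0,0,0, 0,0,0,0,0,0]'
python3 -m handwheel '[0,0,-0.02,0,0,0, 0,0,0,0,0,0]'
python3 -m handwheel '[0,0,-0.02,0,0,0, 0,0,0,0,0,0]'
```

```text
time: 5.57
eef_pos: [0.5223, -0.0418, 0.0456]
tcp_rot: [0.745, 0.667, 0.0, -0.0]
contact_force: [-0.1, -0.5, -0.5]
opening: 0.65
finger_force: 0.0
time: 5.73
eef_pos: [0.5224, -0.042, 0.0422]
tcp_rot: [0.745, 0.667, -0.0, -0.0]
contact_force: [-0.5, 0.5, 0.2]
opening: 0.649
finger_force: 0.0
time: 5.9
eef_pos: [0.5224, -0.0421, 0.039]
tcp_rot: [0.745, 0.667, -0.0, -0.0]
contact_force: [-0.3, 0.2, 0.1]
opening: 0.65
finger_force: 0.0
```

```bash
python3 -m handwheel '[0,0,-0.01,0,0,0, 0,0,0,0,0,0]'
python3 -m handwheel '[0,0,0,0,0,0, 0,0,0,0,0,0, 0,0,0,0,0,0]' 0.4 25
python3 -m handwheel '[0,0,0,0,0,0, 0,0,0,0,0,0]'
```

```text
time: 6.07
eef_pos: [0.5226, -0.0421, 0.0378]
tcp_rot: [0.745, 0.667, -0.0, -0.0]
contact_force: [0.8, 0.2, 0.6]
opening: 0.656
finger_force: 0.0
time: 6.32
eef_pos: [0.523, -0.0422, 0.0382]
tcp_rot: [0.745, 0.667, 0.0, 0.0]
contact_force: [0.2, 0.2, -0.2]
opening: 0.476
finger_force: 25.7
time: 6.48
eef_pos: [0.523, -0.0422, 0.0383]
tcp_rot: [0.745, 0.667, 0.0, 0.0]
contact_force: [0.6, 0.4, -0.4]
opening: 0.478
finger_force: 25.7
```

```bash
python3 -m handwheel '[0,0.08,0.003,0,0,0.0143, 0,0.12,0,0,0,0.0143, 0,0.12,0,0,0,0.0143, 0,0.1,0,0,0,0.0143, 0.05,0.01,0,0,0,0]'
python3 -m handwheel '[0.13,0,0,0,0,0, 0.13,0,0,0,0,0, 0.13,0,0,0,0,0, 0.1,0,0,0,0,0, 0.03,0,0,0,0,0]'
python3 -m handwheel '[0,0,0,0,0,0, 0,0,0,0,0,0]'
```

```text
time: 6.9
eef_pos: [0.5279, 0.025, 0.0383]
tcp_rot: [0.713, 0.701, -0.002, -0.002]
contact_force: [-2.8, -0.7, 2.4]
opening: 0.477
finger_force: 26.1
time: 7.32
eef_pos: [0.6097, 0.0229, 0.0385]
tcp_rot: [0.714, 0.7, 0.0, 0.0]
contact_force: [-0.8, -0.2, -0.0]
opening: 0.478
finger_force: 26.2
time: 7.48
eef_pos: [0.6079, 0.0228, 0.0383]
tcp_rot: [0.714, 0.7, -0.0, -0.0]
contact_force: [0.4, -0.6, -0.7]
opening: 0.475
finger_force: 26.2
```

```bash
python3 -m handwheel '[0.02,0,0,0,0,0, 0.01,0,0,0,0,0, 0,0,0,0,0,0]'
python3 -m handwheel '[0.01,0,0,0,0,0, 0.01,0,0,0,0,0, 0,0,0,0,0,0]'
python3 -m handwheel '[0,0.02,0,0,0,0, 0,0.01,0,0,0,0, 0,0,0,0,0,0]'
```

```text
time: 7.73
eef_pos: [0.6101, 0.0227, 0.0382]
tcp_rot: [0.714, 0.7, -0.002, -0.003]
contact_force: [-5.8, 0.5, 4.8]
opening: 0.479
finger_force: 26.6
time: 7.98
eef_pos: [0.6103, 0.0227, 0.038]
tcp_rot: [0.714, 0.7, -0.005, -0.006]
contact_force: [-14.2, -0.6, 10.9]
opening: 0.477
finger_force: 27.4
time: 8.23
eef_pos: [0.6104, 0.024, 0.038]
tcp_rot: [0.713, 0.701, -0.007, -0.003]
contact_force: [-14.7, -11.3, 9.7]
opening: 0.476
finger_force: 27.3
```

```bash
python3 -m handwheel '[0,0,0,0,0,-0.005, 0,0.01,0,0,0,0, 0,0,0,0,0,0]'
python3 -m handwheel '[0,0.01,0,0,0,0, 0,0,0,0,0,0, 0,0,0,0,0,0]'
python3 - <<'E'
from h import *
print(ctrl.get_state()["wrist_torque"])
im,d,W=grab("scene"); np.savez("s2.npz",im=im,d=d,W=W); cv2.imwrite("pics/s2.png",cv2.resize(im[160:260,190:340],(800,533),interpolation=cv2.INTER_CUBIC))
E
```

```text
time: 8.48
eef_pos: [0.6104, 0.025, 0.038]
tcp_rot: [0.716, 0.698, -0.008, -0.003]
contact_force: [-14.0, -11.4, 9.9]
opening: 0.478
finger_force: 27.3
time: 8.73
eef_pos: [0.6104, 0.0258, 0.038]
tcp_rot: [0.716, 0.699, -0.008, -0.002]
contact_force: [-14.9, -13.3, 9.0]
opening: 0.475
finger_force: 27.3
[-2.33766557  2.2968693   0.24176097]
```

View pics/s2.png

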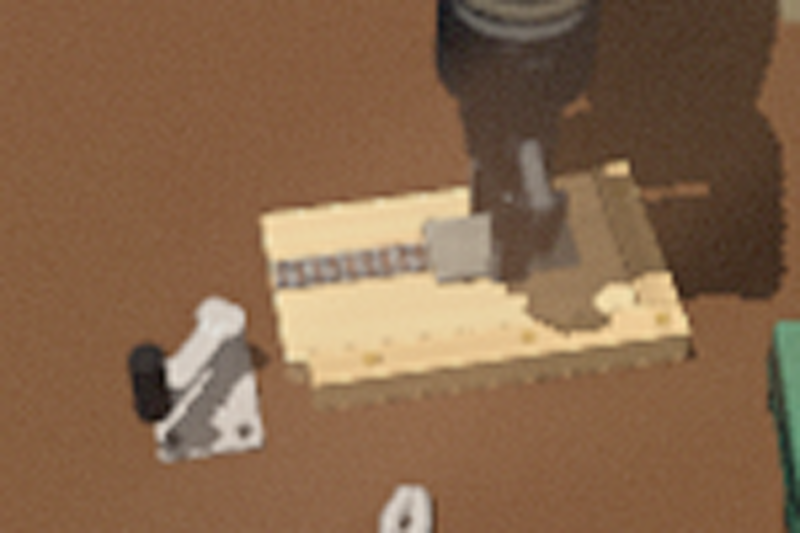

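The scene view shows the board's far edge along the fence, at (310,390) to (690,350), with the cam open at (200,380). Next I'll release, back off to the right and measure from the top camera.

```bash
python3 -m handwheel '[0,0,0,0,0,0, 0,0,0,0,0,0, 0,0,0.2,0,0,0, 0,0,0.2,0,0,0, 0,0,0.2,0,0,0]' 0.6
python3 -m handwheel '[-0.02,-0.24,0,0,0,0, -0.02,-0.24,0,0,0,0, -0.02,-0.24,0,0,0,0, -0.02,-0.24,0,0,0,0, -0.02,-0.24,0,0,0,0]' 0
python3 -m handwheel '[0,-0.24,0,0,0,0, 0,-0.24,0,0,0,0, 0,-0.24,0,0,0,0, 0,-0.24,0,0,0,0, 0,0,0,0,0,0]'
cat > bj.py <<'E'
from h import *
from scipy.optimize import minimize
Q=np.array([.6687,.0854,-.0244])
def board(p,q0=(-.05,-.09,0)):
    c,s=np.cos(Q[2]),np.sin(Q[2]); R=np.array([[c,-s],[s,c]])
    l=np.c_[(p[:,:2]-Q[:2])@R,p[:,2]]
    a=l[(l[:,0]>-.13)&(l[:,0]<-.0)&(l[:,1]>-.197)&(l[:,1]<.0)&(abs(l[:,2])<.035)]
    return l,a
if __name__=="__main__":
    im,d,W=grab("top"); l,a=board(W.reshape(-1,3)); t=a[(a[:,2]>.01)]
    for y in np.arange(-.17,0,.02):
        b=l[(abs(l[:,1]-y)<.01)&(l[:,0]>-.13)&(l[:,0]<.03)&(l[:,2]>.01)&(l[:,2]<.035)]; print("y",round(y,2),"near/far x",np.round(np.percentile(b[:,0],[1,99])*1000,1))
    for x in (-.09,-.07,-.05,-.03,-.01):
        b=l[(abs(l[:,0]-x)<.01)&(l[:,1]>-.205)&(l[:,1]<.03)&(l[:,2]>.01)&(l[:,2]<.022)]; print("x",x,"right/left y",np.round(np.percentile(b[:,1],[1,99])*1000,1))
    np.savez("t3.npz",im=im,l=l.reshape(384,512,3)); cv2.imwrite("pics/t3.png",cv2.resize(im[125:225,180:330],(800,533),interpolation=cv2.INTER_CUBIC))
E
python3 bj.py
```

```text
time: 9.2
eef_pos: [0.6154, 0.0303, 0.1291]
tcp_rot: [0.717, 0.697, 0.0, -0.0]
contact_force: [1.1, -0.6, 0.1]
opening: 0.599
finger_force: 0.0
time: 9.62
eef_pos: [0.601, -0.1512, 0.1292]
tcp_rot: [0.717, 0.697, 0.001, 0.001]
contact_force: [1.3, -0.3, -0.3]
opening: -0.002
finger_force: 0.0
time: 10.03
eef_pos: [0.6009, -0.3005, 0.1295]
tcp_rot: [0.719, 0.695, -0.0, 0.003]
contact_force: [0.4, -0.6, 0.3]
opening: -0.002
finger_force: 0.0
y -0.17 near/far x [-100.3   15.8]
y -0.15 near/far x [-100.8   17.6]
y -0.13 near/far x [-101.4   16.6]
y -0.11 near/far x [-100.4   17.6]
y -0.09 near/far x [-100.9   17.3]
y -0.07 near/far x [-101.4   16.6]
y -0.05 near/far x [-100.6   17.5]
y -0.03 near/far x [-101.2   17. ]
y -0.01 near/far x [-101.5   16.3]
x -0.09 right/left y [-179.7   14.9]
x -0.07 right/left y [-179.    17.3]
x -0.05 right/left y [-178.4   15.7]
x -0.03 right/left y [-200.5   15.9]
x -0.01 right/left y [-179.5   16.1]
```

View pics/t3.png

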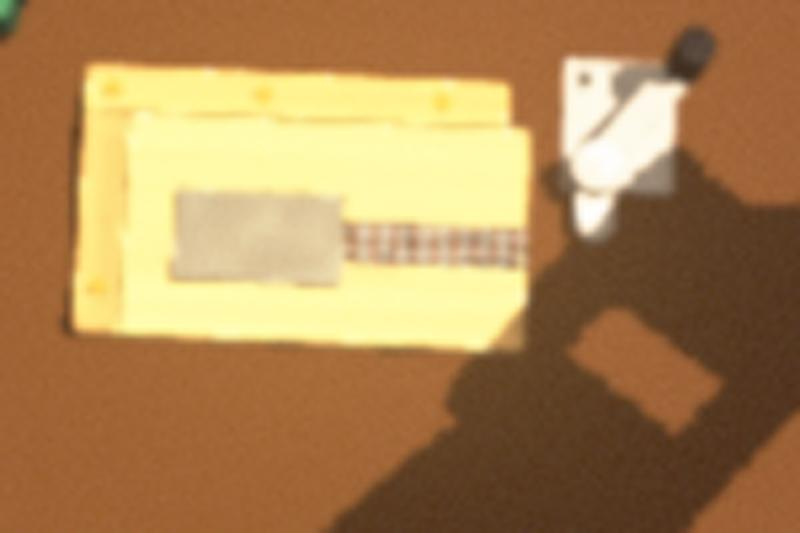

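The picture shows the board seated visually against both battens, with its far edge at row 118 and left end at column 128, and the cam nose open at (595,235). To be sure, I'll give it firm closed-finger pushes, first on the right end and then on the near edge.

```bash
python3 -m handwheel '[-0.03,0.238,0,0,0,0, -0.03,0.238,0,0,0,0, -0.03,0.238,0,0,0,0, -0.003,0.238,0,0,0,0, 0,0.238,0,0,0,0]'
python3 -m handwheel '[0,0,-0.17,0,0,0, 0,0,-0.17,0,0,0, 0,0,-0.17,0,0,0, 0,0,-0.17,0,0,0, 0,0,0,0,0,0]'
python3 -m handwheel '[0,0.04,0,0,0,0, 0,0.02,0,0,0,0, 0,0,0,0,0,0]'
```

```text
time: 10.5
eef_pos: [0.5862, -0.1126, 0.1286]
tcp_rot: [0.717, 0.697, 0.0, -0.0]
contact_force: [0.2, -0.2, 0.3]
opening: -0.001
finger_force: 0.0
time: 10.92
eef_pos: [0.5826, -0.1124, 0.0211]
tcp_rot: [0.717, 0.697, -0.002, -0.005]
contact_force: [-1.8, 0.5, -0.9]
opening: 0.003
finger_force: 0.0
time: 11.17
eef_pos: [0.5882, -0.1059, 0.0288]
tcp_rot: [0.717, 0.697, 0.001, 0.002]
contact_force: [-0.1, -0.9, 0.0]
opening: 0.002
finger_force: 0.0
```

```bash
python3 -m handwheel '[0,0.015,0,0,0,0, 0,0,0,0,0,0]'
python3 -m handwheel '[0,0.015,0,0,0,0, 0,0,0,0,0,0]'
python3 -m handwheel '[0,0.015,0,0,0,0, 0,0,0,0,0,0]'
python3 -m handwheel '[0,0.015,0,0,0,0, 0,0,0,0,0,0]'
```

```text
time: 11.33
eef_pos: [0.5879, -0.1043, 0.0283]
tcp_rot: [0.717, 0.697, 0.001, 0.001]
contact_force: [0.8, -0.0, -0.1]
opening: -0.0
finger_force: 0.0
time: 11.5
eef_pos: [0.5878, -0.104, 0.0282]
tcp_rot: [0.717, 0.697, -0.001, 0.003]
contact_force: [-0.9, -5.8, 2.5]
opening: 0.0
finger_force: 2.6
time: 11.67
eef_pos: [0.5879, -0.1039, 0.0283]
tcp_rot: [0.716, 0.698, -0.002, 0.004]
contact_force: [-1.6, -11.7, 0.6]
opening: 0.001
finger_force: 5.7
time: 11.83
eef_pos: [0.5879, -0.1037, 0.0283]
tcp_rot: [0.716, 0.698, -0.003, 0.005]
contact_force: [-3.0, -18.6, -1.0]
opening: 0.004
finger_force: 8.9
```

```bash
python3 -m handwheel '[0,-0.12,0,0,0,0, -0.18,0,0,0,0,0, -0.18,0,0,0,0,0, 0,0.1,0,0,0,0, 0,0.2,0,0,0,0]'
python3 -m handwheel '[0,0.2,0,0,0,0, 0,0.2,0,0,0,0, 0,0.1,0,0,0,0, 0.05,0,0,0,0,0, 0.03,0,0,0,0,0]'
python3 -m handwheel '[0.015,0,0,0,0,0, 0,0,0,0,0,0]'
python3 -m handwheel '[0.015,0,0,0,0,0, 0,0,0,0,0,0]'
python3 -m handwheel '[0.015,0,0,0,0,0, 0,0,0,0,0,0]'
```

```text
time: 12.25
eef_pos: [0.532, -0.0725, 0.0269]
tcp_rot: [0.719, 0.695, -0.0, 0.0]
contact_force: [0.9, 1.6, -0.9]
opening: 0.003
finger_force: 0.0
time: 12.67
eef_pos: [0.5457, 0.0048, 0.0271]
tcp_rot: [0.717, 0.698, 0.0, 0.001]
contact_force: [0.3, -0.7, -0.1]
opening: 0.003
finger_force: 0.0
time: 12.83
eef_pos: [0.5484, 0.0032, 0.0271]
tcp_rot: [0.718, 0.696, 0.0, 0.001]
contact_force: [0.4, -0.0, -0.0]
opening: 0.004
finger_force: 0.0
time: 13.0
eef_pos: [0.5497, 0.0035, 0.0266]
tcp_rot: [0.718, 0.696, 0.0, 0.0]
contact_force: [-0.1, 0.8, 0.5]
opening: 0.001
finger_force: 0.0
time: 13.17
eef_pos: [0.5512, 0.0039, 0.0263]
tcp_rot: [0.717, 0.697, -0.0, -0.0]
contact_force: [-0.6, -0.3, 0.3]
opening: -0.003
finger_force: 0.3
```

```bash
python3 -m handwheel '[0.015,0,0,0,0,0, 0,0,0,0,0,0]'
python3 -m handwheel '[0.015,0,0,0,0,0, 0,0,0,0,0,0]'
python3 -m handwheel '[0.015,0,0,0,0,0, 0,0,0,0,0,0]'
```

```text
time: 13.33
eef_pos: [0.5517, 0.004, 0.0261]
tcp_rot: [0.717, 0.697, -0.003, -0.002]
contact_force: [-6.7, -2.1, 4.2]
opening: -0.0
finger_force: 3.9
time: 13.5
eef_pos: [0.552, 0.004, 0.026]
tcp_rot: [0.717, 0.697, -0.005, -0.004]
contact_force: [-12.4, -3.5, 10.2]
opening: -0.004
finger_force: 7.6
time: 13.67
eef_pos: [0.5523, 0.004, 0.026]
tcp_rot: [0.716, 0.698, -0.007, -0.007]
contact_force: [-18.3, -3.7, 15.0]
opening: -0.002
finger_force: 11.4
```

```bash
python3 -m handwheel '[-0.1,0,0,0,0,0, 0,0,0.22,0,0,0, 0,0,0.22,0,0,0, 0,0,0.22,0,0,0, 0,0,0.2,0,0,0]'
python3 -m handwheel '[0.17,-0.18,0,0,0,0, 0.17,-0.18,0,0,0,0, 0.17,-0.18,0,0,0,0, 0.17,-0.18,0,0,0,0, 0.17,-0.18,0,0,0,0]' 0.6
python3 -m handwheel '[0.15,-0.18,0,0,0,0, 0,0,0,0,0,0, 0,0,0,0,0,0]'
```

```text
time: 14.08
eef_pos: [0.5435, 0.0043, 0.1575]
tcp_rot: [0.717, 0.697, 0.0, 0.001]
contact_force: [0.9, -0.0, -0.2]
opening: -0.002
finger_force: 0.0
time: 14.5
eef_pos: [0.6719, -0.1319, 0.1557]
tcp_rot: [0.717, 0.697, 0.0, 0.0]
contact_force: [-0.0, 1.3, 0.3]
opening: 0.602
finger_force: 0.0
time: 14.75
eef_pos: [0.6938, -0.1593, 0.1547]
tcp_rot: [0.718, 0.696, 0.0, -0.0]
contact_force: [-0.5, 0.5, 0.1]
opening: 0.599
finger_force: 0.0
```

```bash
python3 -m handwheel '[-0.03,-0.03,-0.15,0,0,0, 0,0,-0.15,0,0,0, 0,0,-0.15,0,0,0, 0,0,-0.14,0,0,0, 0,0,0,0,0,0]'
python3 -m handwheel '[0,0,0,0,0,0, 0,0,0,0,0,0, 0,0,0,0,0,0, 0,0,0,0,0,0]' 0 30
python3 -m handwheel '[-0.034,-0.033,0,0,0,0, -0.034,-0.033,0,0,0,0, -0.035,-0.02,0,0,0,0, -0.035,-0.02,0,0,0,0, -0.04,-0.012,0,0,0,0]'
python3 -m handwheel '[-0.04,-0.012,0,0,0,0, -0.04,-0.004,0,0,0,0, -0.04,-0.003,0,0,0,0, -0.04,0.004,0,0,0,0, -0.04,0.005,0,0,0,0]'
python3 -m handwheel '[-0.038,0.012,0,0,0,0, -0.038,0.012,0,0,0,0, 0,0,0,0,0,0]'
```

```text
time: 15.17
eef_pos: [0.6846, -0.1595, 0.0612]
tcp_rot: [0.717, 0.697, -0.002, -0.005]
contact_force: [-0.9, -0.3, -1.4]
opening: 0.602
finger_force: 0.0
time: 15.5
eef_pos: [0.6897, -0.1619, 0.0697]
tcp_rot: [0.717, 0.697, 0.001, 0.001]
contact_force: [-1.3, 1.8, 3.9]
opening: 0.194
finger_force: 29.6
time: 15.92
eef_pos: [0.6657, -0.1831, 0.0698]
tcp_rot: [0.717, 0.697, 0.002, 0.007]
contact_force: [9.1, -7.5, -2.9]
opening: 0.197
finger_force: 29.4
time: 16.33
eef_pos: [0.6345, -0.187, 0.0699]
tcp_rot: [0.717, 0.697, -0.0, 0.007]
contact_force: [5.6, -10.4, 0.6]
opening: 0.195
finger_force: 30.1
time: 16.58
eef_pos: [0.6215, -0.1814, 0.0697]
tcp_rot: [0.717, 0.697, -0.001, 0.004]
contact_force: [-0.8, -6.5, 3.2]
opening: 0.195
finger_force: 30.2
```

```bash
python3 -m handwheel '[-0.035,0.025,0,0,0,0, -0.035,0.025,0,0,0,0, 0,0,0,0,0,0]'
python3 -m handwheel '[-0.03,0.026,0,0,0,0, 0,0,0,0,0,0]'
python3 -m handwheel '[-0.03,0.026,0,0,0,0, 0,0,0,0,0,0]'
```

```text
time: 16.83
eef_pos: [0.6104, -0.1737, 0.0697]
tcp_rot: [0.717, 0.697, -0.001, 0.003]
contact_force: [-2.4, -5.9, 4.8]
opening: 0.198
finger_force: 30.4
time: 17.0
eef_pos: [0.6062, -0.17, 0.0697]
tcp_rot: [0.717, 0.697, -0.001, 0.004]
contact_force: [-1.4, -6.2, 4.3]
opening: 0.196
finger_force: 30.4
time: 17.17
eef_pos: [0.6022, -0.1659, 0.0697]
tcp_rot: [0.717, 0.697, -0.001, 0.004]
contact_force: [-1.0, -4.6, 4.1]
opening: 0.193
finger_force: 30.4
```

```bash
python3 -m handwheel '[-0.02,0.02,0,0,0,0, 0,0,0,0,0,0]'
python3 -m handwheel '[-0.015,0.015,0,0,0,0, 0,0,0,0,0,0]'
python3 - <<'E'
from h import *
s=ctrl.get_state(); v=s["eef_pos"][:2]-[.6456,-.1237]; print(np.hypot(*v),np.arctan2(v[1],v[0])+3*np.pi/4+.0244)
E
```

```text
time: 17.33
eef_pos: [0.6001, -0.1634, 0.0698]
tcp_rot: [0.717, 0.697, -0.0, 0.005]
contact_force: [1.8, -7.5, 1.7]
opening: 0.196
finger_force: 30.1
time: 17.5
eef_pos: [0.5999, -0.1629, 0.0699]
tcp_rot: [0.717, 0.697, 0.001, 0.009]
contact_force: [8.7, -11.4, -5.1]
opening: 0.202
finger_force: 29.8
0.06020032613198672 -0.05292272210527657
```

The cam is hard against its stop (shut, force rising). Next: release, lift and move to the shed.

```bash
python3 -m handwheel '[0,0,0,0,0,0, 0,0,0,0,0,0, 0,0,0.22,0,0,0, 0,0,0.22,0,0,0, 0,0,0.22,0,0,0]' 0.6
python3 -m handwheel '[0,0,0.2,0,0,0, -0.08,0.23,0,0,0,-0.015, -0.08,0.23,0,0,0,-0.015, -0.08,0.23,0,0,0,-0.015, -0.08,0.23,0,0,0,-0.015]' 1
python3 -m handwheel '[-0.08,0.23,0,0,0,-0.015, -0.08,0.23,0,0,0,-0.015, -0.09,0.23,0,0,0,-0.006, -0.09,0.23,0,0,0,0, -0.09,0.23,0,0,0,0]'
python3 -m handwheel '[-0.09,0.23,0,0,0,0, -0.09,0.23,0,0,0,0, -0.09,0.23,0,0,0,0, 0,0,0,0,0,0, 0,0,0,0,0,0]'
python3 bj.py
python3 - <<'E'
from h import *
k=np.load("t3.npz")
l=k["l"].reshape(-1,3)
m=(l[:,2]>.055)&(l[:,2]<.08)&(abs(l[:,0]+.06)<.03)&(abs(l[:,1]+.25)<.03); print("knob jig",m.sum(),np.median(l[m],0))
s=ctrl.get_state();print(s["eef_pos"],s["tcp_rot"],s["opening"])
E
```

```text
time: 17.92
eef_pos: [0.5946, -0.1568, 0.166]
tcp_rot: [0.717, 0.697, -0.001, -0.002]
contact_force: [0.1, -0.5, 0.2]
opening: 0.597
finger_force: 0.0
time: 18.33
eef_pos: [0.5466, -0.018, 0.1961]
tcp_rot: [0.75, 0.662, -0.0, -0.0]
contact_force: [0.6, 0.1, -0.9]
opening: 0.996
finger_force: 0.0
time: 18.75
eef_pos: [0.4818, 0.1546, 0.196]
tcp_rot: [0.768, 0.641, -0.0, -0.0]
contact_force: [0.4, 0.3, -0.0]
opening: 0.997
finger_force: 0.0
time: 19.17
eef_pos: [0.4415, 0.2581, 0.1958]
tcp_rot: [0.766, 0.643, -0.001, 0.0]
contact_force: [-0.5, 0.5, -0.1]
opening: 0.999
finger_force: 0.0
y -0.17 near/far x [-100.4   16.2]
y -0.15 near/far x [-100.8   17.7]
y -0.13 near/far x [-101.3   16.5]
y -0.11 near/far x [-100.6   17.6]
y -0.09 near/far x [-101.1   17.5]
y -0.07 near/far x [-101.5   16.5]
y -0.05 near/far x [-100.4   17.6]
y -0.03 near/far x [-101.1   17. ]
y -0.01 near/far x [-101.4   16.4]
x -0.09 right/left y [-179.6   14. ]
x -0.07 right/left y [-179.1   18.5]
x -0.05 right/left y [-178.4   15.2]
x -0.03 right/left y [-197.6   16.3]
x -0.01 right/left y [-194.7   15.2]
knob jig 57 [-0.06244065 -0.25157377  0.07067244]
[0.44220027 0.25706092 0.19586998] [ 7.66876082e-01  6.41795016e-01 -4.29311693e-04  2.20311335e-04] 0.9973814722099567
```

View pics/t3.png

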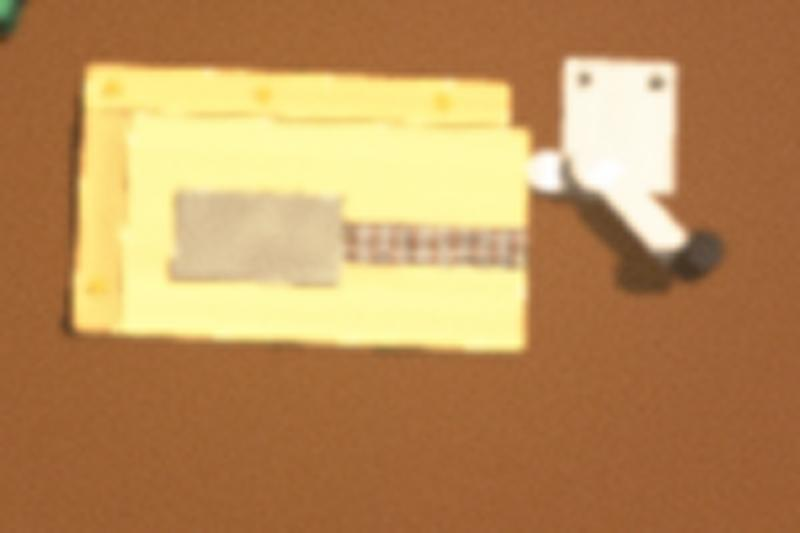

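The cam nose at (545,172) now bites the board's right end at column 528, and the board hasn't moved. Next I'll measure the plinth as it now lies and approach the shed.

```bash
python3 -m handwheel '[-0.073,0.225,0,0,0,0, 0,0,-0.2,0,0,0, 0,0,-0.2,0,0,0, 0,0,-0.2,0,0,0, 0,0,-0.15,0,0,0]'
python3 -m handwheel '[0,0,-0.1,0,0,0, 0,0,0,0,0,0, 0,0,0,0,0,0]'
python3 - <<'E'
from h import *
from bj import Q
k=np.load("t3.npz");im,l=k["im"],k["l"]; S=cv2.cvtColor(im,cv2.COLOR_BGR2HSV)[...,1]
m=(l[...,0]>-.09)&(l[...,0]<-.02)&(l[...,1]>-.12)&(l[...,1]<-.01)&(abs(l[...,2]-.022)<.012)
for th in(80,83,86):
    mm=cv2.morphologyEx((m&(S<th)).astype(np.uint8),cv2.MORPH_OPEN,np.ones((5,5)))>0
    w=l[mm]; r=cv2.minAreaRect((w[:,:2]*1000).astype(np.float32)); print(th,mm.sum(),r,w.mean(0))
c,s=np.cos(Q[2]),np.sin(Q[2]);print("nominal plinth",Q[:2]+np.array([[c,-s],[s,c]])@[-.055,-.06])
E
```

```text
time: 19.63
eef_pos: [0.4316, 0.2887, 0.0812]
tcp_rot: [0.768, 0.64, -0.001, -0.0]
contact_force: [0.8, -0.7, 0.0]
opening: 1.005
finger_force: 0.0
time: 19.88
eef_pos: [0.432, 0.2891, 0.0678]
tcp_rot: [0.768, 0.64, -0.001, -0.0]
contact_force: [0.3, -0.4, 0.3]
opening: 1.002
finger_force: 0.0
80 328 ((-57.98003005981445, -61.77899169921875), (66.93724060058594, 36.42638397216797), 88.11264038085938) [-0.05658499 -0.05842722  0.02383683]
83 432 ((-57.55064392089844, -61.78154373168945), (71.41184997558594, 37.20707702636719), 89.96983337402344) [-0.05731209 -0.05984561  0.02382543]
86 449 ((-57.61833190917969, -61.75505447387695), (37.76388931274414, 71.40419006347656), 0.3201135993003845) [-0.05692689 -0.06056589  0.0238225 ]
nominal plinth [0.61225252 0.02675973]
```

```bash
python3 -m handwheel '[-0.003,0.011,-0.08,0,0,0, 0,0,-0.08,0,0,0, 0,0,-0.08,0,0,0, 0,0,0,0,0,0, 0,0,0,0,0,0]'
python3 -m handwheel '[0,0,0,0,0,0, 0,0,0,0,0,0, 0,0,0,0,0,0, 0,0,0,0,0,0]' 0.5 30
python3 -m handwheel '[0,0,0,0,0,0, 0,0,0,0,0,0]'
```

```text
time: 20.3
eef_pos: [0.4307, 0.2919, 0.0314]
tcp_rot: [0.768, 0.641, -0.001, -0.0]
contact_force: [-0.3, -0.8, -0.3]
opening: 0.999
finger_force: 0.0
time: 20.63
eef_pos: [0.4322, 0.2926, 0.0335]
tcp_rot: [0.768, 0.641, 0.001, 0.0]
contact_force: [-0.1, 0.3, 2.9]
opening: 0.652
finger_force: 32.3
time: 20.8
eef_pos: [0.4322, 0.2926, 0.0335]
tcp_rot: [0.768, 0.641, 0.001, 0.0]
contact_force: [0.1, -0.1, 5.1]
opening: 0.651
finger_force: 32.5
```

Gripped at opening 0.65, which matches about 56 mm. Now I'll lift, carry it over and turn it by +8.9°.

```bash
python3 -m handwheel '[0,0,0.05,0,0,0, 0,0,0.1,0,0,0, 0,0,0.15,0,0,0, 0,0,0.15,0,0,0, 0,0,0.1,0,0,0]'
python3 -m handwheel '[0.05,-0.08,0.05,0,0,0.01, 0.1,-0.15,0,0,0,0.01, 0.12,-0.18,0,0,0,0.012, 0.12,-0.18,0,0,0,0.012, 0.12,-0.18,0,0,0,0.012]'
python3 -m handwheel '[0.12,-0.18,0,0,0,0.012, 0.12,-0.18,0,0,0,0.012, 0.12,-0.18,0,0,0,0.012, 0.12,-0.18,0,0,0,0.007, 0.12,-0.18,0,0,0,0]'
python3 -m handwheel '[0.1,-0.14,0,0,0,0, 0.05,-0.06,0,0,0,0, 0,0,0,0,0,0, 0,0,0,0,0,0]'
python3 -c "
from h import *
s=ctrl.get_state();print(s['eef_pos'],2*np.degrees(np.arctan2(s['tcp_rot'][1],s['tcp_rot'][0]))-90,s['contact_force'])"
```

```text
time: 21.22
eef_pos: [0.4318, 0.2924, 0.1168]
tcp_rot: [0.768, 0.641, 0.001, 0.0]
contact_force: [1.5, -0.6, -0.4]
opening: 0.648
finger_force: 32.1
time: 21.63
eef_pos: [0.508, 0.1756, 0.1224]
tcp_rot: [0.738, 0.675, -0.0, -0.0]
contact_force: [-0.4, 0.1, -1.0]
opening: 0.653
finger_force: 32.1
time: 22.05
eef_pos: [0.5981, 0.0403, 0.1221]
tcp_rot: [0.715, 0.699, -0.0, -0.0]
contact_force: [0.7, 0.9, -0.6]
opening: 0.654
finger_force: 32.1
time: 22.38
eef_pos: [0.6199, 0.012, 0.122]
tcp_rot: [0.716, 0.698, -0.0, -0.001]
contact_force: [-1.0, 0.3, -0.9]
opening: 0.649
finger_force: 32.1
[0.61985424 0.01204381 0.12197731] -1.4159769936453444 [-0.99135884  0.28462713 -0.94562341]
```

```bash
python3 -m handwheel '[-0.06,0.107,0,0,0,0, 0,0,-0.12,0,0,0, 0,0,-0.12,0,0,0, 0,0,-0.117,0,0,0, 0,0,0,0,0,0]'
python3 -m handwheel '[0,0,0,0,0,0, 0,0,0,0,0,0]'
cat > sc.py <<'E'
from h import *
from bj import Q
import sys
im,d,W=grab("scene"); cv2.imwrite(f"pics/{sys.argv[1]}.png",cv2.resize(im[160:260,190:340],(800,533),interpolation=cv2.INTER_CUBIC))
c,s=np.cos(Q[2]),np.sin(Q[2]); l=np.dstack([(W[...,:2]-Q[:2])@np.array([[c,-s],[s,c]]),W[...,2]]); np.savez(sys.argv[1]+".npz",im=im,l=l)
z=float(sys.argv[2]); S=cv2.cvtColor(im,cv2.COLOR_BGR2HSV)
p=l[(l[...,2]>z+.008)&(l[...,2]<z+.034)&(abs(l[...,0]+.03)<.012)&(abs(l[...,1]+.06)<.06)]
print("far wall",len(p),"x med",np.median(p[:,0]),"y ext",np.percentile(p[:,1],[1,3,97,99]),"yaw",np.polyfit(p[:,1],p[:,0],1))
E
python3 sc.py s5 .035
```

```text
time: 22.8
eef_pos: [0.6069, 0.0307, 0.0647]
tcp_rot: [0.715, 0.7, -0.003, -0.004]
contact_force: [-2.0, -0.9, -2.3]
opening: 0.651
finger_force: 32.2
time: 22.97
eef_pos: [0.6114, 0.0291, 0.0699]
tcp_rot: [0.715, 0.699, 0.0, 0.0]
contact_force: [0.1, 0.2, 0.1]
opening: 0.65
finger_force: 32.3
far wall 189 x med -0.027782259046855856 y ext [-0.10289267 -0.10246121 -0.01488777 -0.01337895] yaw [ 0.00308258 -0.02737308]
```

View pics/s5.png

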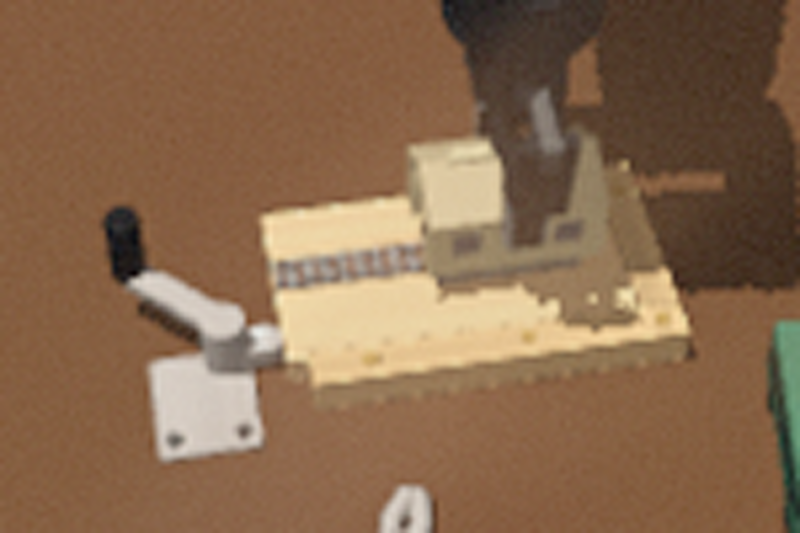

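The shed hangs squarely over the plinth at (515,215), with its door end towards the track. Before lowering I'll check the scene camera's bias on the board's known right end.

```bash
python3 - <<'E'
from h import *
l=np.load("s5.npz")["l"]
for x in(-.08,-.06,-.045):
    p=l[(abs(l[...,0]-x)<.006)&(l[...,2]>.012)&(l[...,2]<.022)&(l[...,1]<-.12)&(l[...,1]>-.195)]; print(x,len(p),np.percentile(p[:,1],[1,3]))
p=l[(l[...,2]>.012)&(l[...,2]<.03)&(abs(l[...,1]+.15)<.015)]; print("fence far face / near edge",np.percentile(p[:,0],[1,3,97,99]))
k=np.load("s2.npz")
E
python3 -m handwheel '[0,-0.01,0,0,0,0, 0,0,-0.04,0,0,0, 0,0,0,0,0,0, 0,0,0,0,0,0]'
```

```text
-0.08 68 [-0.17825687 -0.17770369]
-0.06 62 [-0.17791713 -0.17734616]
-0.045 85 [-0.17717226 -0.1764537 ]
fence far face / near edge [-0.65185447 -0.63273173  0.27506345  0.27538676]
time: 23.35
eef_pos: [0.6113, 0.0262, 0.0628]
tcp_rot: [0.716, 0.699, -0.0, -0.0]
contact_force: [0.4, 0.4, -0.9]
opening: 0.65
finger_force: 32.2
```

```bash
python3 -m handwheel '[0,0.01,0,0,0,0, 0,0,-0.02,0,0,0, 0,0,0,0,0,0]'
python3 -m handwheel '[0,0,-0.02,0,0,0, 0,0,0,0,0,0]'
python3 -m handwheel '[0,0,-0.015,0,0,0, 0,0,0,0,0,0]'
python3 -m handwheel '[0,0,-0.01,0,0,0, 0,0,0,0,0,0]'
```

```text
time: 23.6
eef_pos: [0.6113, 0.0278, 0.0595]
tcp_rot: [0.716, 0.699, -0.0, -0.0]
contact_force: [-0.5, 0.2, -0.1]
opening: 0.652
finger_force: 32.2
time: 23.77
eef_pos: [0.6111, 0.0278, 0.0563]
tcp_rot: [0.716, 0.699, -0.0, -0.0]
contact_force: [-0.2, -0.3, -0.7]
opening: 0.657
finger_force: 32.2
time: 23.93
eef_pos: [0.6113, 0.0278, 0.0542]
tcp_rot: [0.716, 0.699, -0.0, -0.0]
contact_force: [-0.7, 0.0, -1.5]
opening: 0.651
finger_force: 32.2
time: 24.1
eef_pos: [0.6114, 0.0278, 0.053]
tcp_rot: [0.716, 0.699, -0.0, -0.0]
contact_force: [-0.1, 0.1, -1.1]
opening: 0.651
finger_force: 32.3
```

Below plinth height with no contact (base about 19.5 mm), so it fits. I'll lower to touch.

```bash
python3 -m handwheel '[0,0,-0.007,0,0,0, 0,0,0,0,0,0]'
python3 -m handwheel '[0,0,-0.007,0,0,0, 0,0,0,0,0,0]'
python3 -m handwheel '[0,0,-0.007,0,0,0, 0,0,0,0,0,0]'
```

```text
time: 24.27
eef_pos: [0.6115, 0.0278, 0.0521]
tcp_rot: [0.716, 0.699, -0.0, -0.0]
contact_force: [0.4, 0.6, -1.1]
opening: 0.651
finger_force: 32.3
time: 24.43
eef_pos: [0.6118, 0.0278, 0.0516]
tcp_rot: [0.715, 0.699, 0.0, 0.0]
contact_force: [-1.8, -0.2, 2.6]
opening: 0.647
finger_force: 32.5
time: 24.6
eef_pos: [0.6119, 0.0277, 0.0516]
tcp_rot: [0.715, 0.699, -0.0, 0.0]
contact_force: [-2.7, -0.1, 6.8]
opening: 0.647
finger_force: 33.0
```

It has seated at the expected height, so I'll release, retreat and check.

```bash
python3 -m handwheel '[0,0,0,0,0,0, 0,0,0,0,0,0, 0,0,0,0,0,0]' 0.88
python3 -m handwheel '[0,0,0.05,0,0,0, 0,0,0.15,0,0,0, 0,0,0.2,0,0,0, 0,0,0.2,0,0,0, 0,0,0.2,0,0,0]'
python3 -m handwheel '[-0.05,-0.22,0.1,0,0,0, -0.05,-0.22,0.1,0,0,0, -0.05,-0.22,0,0,0,0, -0.05,-0.22,0,0,0,0, -0.05,-0.22,0,0,0,0]'
python3 -m handwheel '[-0.05,-0.22,0,0,0,0, -0.05,-0.22,0,0,0,0, -0.05,-0.22,0,0,0,0, -0.05,-0.22,0,0,0,0, 0,0,0,0,0,0]'
python3 bj.py | tail -3
python3 sc.py s6 .018
python3 - <<'E'
from h import *
k=np.load("t3.npz"); l=k["l"].reshape(-1,3)
b=l[(l[:,2]>.045)&(l[:,2]<.09)&(l[:,0]>-.1)&(l[:,0]<-.01)&(l[:,1]<-.005)&(l[:,1]>-.12)]
print("shed top",cv2.minAreaRect((b[:,:2]*1000).astype(np.float32)),np.percentile(b[:,2],[50,97,99]))
a=cv2.imread("pics/t3.png");c=cv2.imread("pics/s6.png"); cv2.imwrite("pics/fin.png",np.hstack([cv2.resize(a,(400,267)),cv2.resize(c,(400,267))]))
print(ctrl.get_state()["contact_force"])
E
```

```text
time: 24.85
eef_pos: [0.6115, 0.0278, 0.0499]
tcp_rot: [0.715, 0.699, 0.0, 0.0]
contact_force: [0.5, 0.3, -0.4]
opening: 0.882
finger_force: 0.0
time: 25.27
eef_pos: [0.6112, 0.0278, 0.1714]
tcp_rot: [0.716, 0.699, -0.0, -0.0]
contact_force: [-0.5, -0.8, -0.2]
opening: 0.878
finger_force: 0.0
time: 25.68
eef_pos: [0.5737, -0.1386, 0.2013]
tcp_rot: [0.715, 0.699, 0.0, 0.001]
contact_force: [0.2, -0.3, -0.0]
opening: 0.877
finger_force: 0.0
time: 26.1
eef_pos: [0.5427, -0.2746, 0.2008]
tcp_rot: [0.717, 0.697, -0.001, 0.001]
contact_force: [-0.4, -0.3, -0.1]
opening: 0.878
finger_force: 0.0
x -0.05 right/left y [-178.5   16. ]
x -0.03 right/left y [-200.7   18.3]
x -0.01 right/left y [-196.3   17.3]
far wall 214 x med -0.02726730106124744 y ext [-0.10406111 -0.10355141 -0.0162629  -0.01503995] yaw [ 0.01300737 -0.02683052]
shed top ((-54.510948181152344, -61.53826141357422), (89.93832397460938, 57.99448776245117), 89.7383041381836) [0.06348036 0.07447172 0.07568058]
[-0.85011324  0.63763459 -1.13785151]
```

View pics/fin.png

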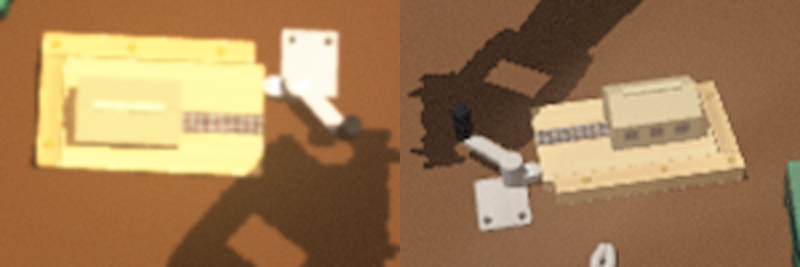

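Both views show the shed level over the plinth with its ridge at 74 mm (18 + 56), its centre within about 2 mm, the door towards the track and the cam shut. Handing in.

```bash
python3 -c "
from plant import ctrl
print(ctrl.sign_off())"
```

```text
the job is handed in; nothing more can be done
None
```

I've handed the job in after about 26 s on the robot's clock: the board is home against both stops, the cam is shut on its right end, and the shed sits over the plinth with its doorway to the track. The last pictures and measurements agree with this, but the hand-in returned no verdict.

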